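Tighten a filter cover crosswise in two rounds

ROBOT

A 7-joint arm with a two-finger parallel gripper is mounted at the origin on a cart in front of the work surface, level with it; the furniture and walls round the work are solid. World frame = base frame: x ahead of the robot, y to its left, z up, the work surface at z = 0. Lengths are in m, angles in rad, forces in N, time in s.
With the tool pointing down it reaches from about 0.4 to 0.875 m from the base axis. Payload 19.3 kg.
Tool frame: the origin (TCP) lies on the centre line of the jaws, within the pads' length; the fingertips stand 8 mm ahead of it and the grasp point (between the pads) lies 11 mm behind it; z points along the fingers, y is the line along which they close (so a half turn about z gives the same grasp; the last joint's range is limited). The gripper opens to 85 mm and grips with 20 to 120 N. Pads are 22 mm wide; open, the fingers measure 114 mm over their backs; the gripper's body (76 mm by 85 mm) begins 54 mm behind the grasp point. The pads swing forward as they close: fully open they stand 13 mm farther back than shut.
Start: joints at [-1.219, 0.521, -0.036, 1.599, 0.021, 1.021, -0.113], TCP at [0.256, 0.57, 0.239] pointing down, gripper open.
Joint ranges: [-2.91, 2.91], [-0.3, 2.13], [-1.5, 1.42], [0.17, 2.43], [-1.26, 4.41], [0.16, 1.93], [-2.52, 2.52]. Speed limits (rad/s): [1.89, 1.89, 2.39, 2.39, 3.01, 3.01, 3.01].

INTERFACE

Orientations are given as [roll, pitch, yaw] about the fixed x, y, z axes, in that order (R = Rz(yaw) Ry(pitch) Rx(roll)).
In Python, from workcell import status, grab_frame, camera_params, bot, search_frame, silhouettes gives the robot as it stands.
- The arm moves only by the shell command python3 -m creep 'ROWS' [FORCE]. ROWS is JSON, a list of rows, each a list of 5 numbers: the shift along the tool's x, y, z in units of 60 mm (1.0 is 60 mm), then the turn about the tool's z in units of 8 degrees (1.0 is 8 degrees), then the opening, from 0 (shut) to 1 (fully open). In form: [[x, y, z, twist, hand], ...]. A call has 1 to 5 rows; each row is the pose to reach, as a shift and turn from the pose commanded when the call began, along the tool's axes at that moment; what a row does not reach only later rows make up. A row lasts 1/8 s, in which the tool goes at most 62.5 mm and 10.7 degrees, less where a joint would pass 70% of its speed; a pose out of reach is approached as far as the arm can. A call with a gripper value outside its range is refused whole. The fingers move at their own pace and stop on an object; FORCE is the grip in N (left out, the last holds). Time passes only in rows, so rows that repeat a pose let the fingers close. It gives the time, the measured TCP pose, the force, the opening and the grip force at its end, in the units of the state.
- status.observe(): the state, without advancing time (a new reading comes with each control period).
- grab_frame(name): name is "scene" or "top"; returns the picture (420x560x3 uint8, blue, green, red); there is no depth.
- camera_params(name): a dict with "K" (3x3 intrinsics, pixels), "rvec" (rotation vector, rad) and "tvec" (3), from world to camera coordinates, as OpenCV has them. Camera axes: x right, y down, z forward; pixel columns grow to the right and rows downward; lengths in m; the calibration is good to about 2 mm. A picture is of the moment at which its call begins. camera_params takes no time and is no camera call.
- bot.job_done(): hands the job in; it is judged then, once.
Trained networks look in the newest picture that a camera, given by its name, has taken for a name from the list of things; names that differ only in an ending like _2 or _b are one class to them, and where a whole thing is asked for, a point or a joint stands for the part that bears it (a point fixed in the world has none). Each returns a list of dicts, best first, with "p" (0 to 1); they miss things now and then, are a little off and sometimes report something else, mostly with a low value. They report only what shows in the picture. A call takes as long as a camera call.
- search_frame(camera, name): "extent" ([left, top, right, bottom] as shares, 0 to 1, of the picture: columns of its width, rows of its height, round what is visible of it).
- silhouettes(camera, name): "mask" (420x560 bool, what is visible of it) and "extent" ([left, top, right, bottom] as shares, 0 to 1, of the picture: columns of its width, rows of its height, round what is visible of it).
The state is a dict: "clock": time; "qpos": joint angles; "qd": joint speeds; "joint_efforts": joint torques, N m; "position": TCP position; "tool_rot": TCP orientation; "force": force on the tool from outside, world axes, zero at the start; "moment": the same for the moment, N m; "grip_width": finger opening in m; "finger_force": force on a finger pad.
Only numpy, scipy, OpenCV 4.12 (cv2) and the standard library are available. Lean on these libraries where they do the work, as an engineer would, in place of code of your own. Each camera call takes 0.05 s, during which the arm holds its last target. There are 200 camera calls.

TASK

The cover of the ink filter housing lies on its gasket with its four wing screws loose. Tighten the screws clockwise by feel, crosswise (each next the one opposite, then the other pair) and in two rounds: first every screw just snug, at about 0.2 N m, then in the same crosswise way every screw tight, at about 0.3 N m. Do not over-tighten any, leave the spanner, tape roll and wooden block alone, and let go at the end.

Things in the scene. Friction and masses are not known exactly. Their poses are not given: they have to be found in the camera images.
- housing: Round aluminium ink filter housing, fixed to the table; flange 200 mm across, two pipe ports stick out to 107 mm from its axis along its own y. Origin: centre of its underside, on the table; z up. The cover's top is 66 mm above it.
- cover: Round steel cover plate, 200 mm across, 10 mm thick, on the 6 mm rubber gasket on the housing; it stays where it is. Origin: centre of its underside. A brass plug at its middle rises 10 mm above its top.
- spanner: Loose open-ended spanner, 201 mm long, lying beside the housing. Bystander. Origin: centre of its underside.
- tape_roll: Loose roll of masking tape, 100 mm across, 25 mm high, lying flat. Bystander. Origin: centre of its underside.
- wood_block: Loose wooden block, 45 x 110 x 45 mm. Bystander. Origin: centre of its underside.
- screw0: Captive dark steel wing screw, the near left one of four (seen from the robot, housing unturned). Numbered in a ring: 0 opposite 2, 1 opposite 3; 130 mm bolt circle, neighbours 92 mm apart. Origin of each: on its vertical axis at the height of the cover's top; z up; the pose turns with the wing. Turned clockwise seen from above to tighten; it does not noticeably sink.
- screw1: Captive dark steel wing screw, the far left one of four (seen from the robot, housing unturned). All four are alike: the wing is an upright flat bar 36 mm long along the screw's own x, 9 mm thick along its y, 18 to 50 mm above the origin (rounded ears to 20 mm from the axis). Below it a hub 20 mm across, 11 to 18 mm above the origin, and a seat 28 mm across.
- screw2: Captive dark steel wing screw, the far right one of four (seen from the robot, housing unturned). All four: each has an unknown free turn of 0.1 to 0.8 rad against 0.03 N m; then it bears, the wing winds up like a spring (1.5 N m per rad), the screw begins to turn at 0.18 N m and from there the moment grows by 0.18 N m per rad of the wing. Let go, the wing springs back by its wind-up; the screw stays.
- screw3: Captive dark steel wing screw, the near right one of four (seen from the robot, housing unturned). All four: just snug is about 0.2 N m, tight about 0.3 N m (0.26 to 0.34 is fine, the screw then presses its seat with about 12 N); above 0.38 N m it is over-tightened. Read the moment with the wing held still, or turning slowly.
- seat0: Round steel washer seat, 28 mm across and 3 mm high, on the cover under screw 0, which presses on it as it is tightened. Origin: centre of its underside; fixed to the cover.
- seat1: Round steel washer seat, 28 mm across and 3 mm high, on the cover under screw 1, which presses on it as it is tightened. Origin: centre of its underside; fixed to the cover.
- seat2: Round steel washer seat, 28 mm across and 3 mm high, on the cover under screw 2, which presses on it as it is tightened. Origin: centre of its underside; fixed to the cover.
- seat3: Round steel washer seat, 28 mm across and 3 mm high, on the cover under screw 3, which presses on it as it is tightened. Origin: centre of its underside; fixed to the cover.

How it is judged:
By the outcome, as a careful person would: the job done as asked, in the order asked, and still so for the second after the job is handed in, with the robot touching nothing.
It also fails if it takes over 72 s, if anything falls off the work surface, if the arm or the gripper's body presses on something with over 40 N, if the wrist force passes 120 N, or if a joint passes its speed limit or range.

## Working session

There is one attempt and no reset: what is moved stays moved. The work goes in short steps, Python scripts to look and compute and a shell command to move; the robot and the scene stay as the last step left them, time stands still between calls to the robot, and variables do not carry over. Pictures are saved under pics/ and viewed, at most 10 in all, crops included, and the job is handed in when it is done.

```bash
mkdir -p pics; ls; python3 - <<'E'
from workcell import status, grab_frame, camera_params, silhouettes
import cv2, numpy as np
print({k:np.round(v,3).tolist() if not isinstance(v,str) else v for k,v in status.observe().items()})
for n in("scene","top"):
    im=grab_frame(n); cv2.imwrite(f"pics/{n}0.png",im)
    p=camera_params(n); R=cv2.Rodrigues(np.array(p["rvec"]))[0]; print(n,np.array(p["K"]).tolist(),(-R.T@np.array(p["tvec"])).round(3),R.round(2).tolist())
E
```

```text
pics
{'clock': 0.0, 'qpos': [-1.219, 0.522, -0.036, 1.6, 0.021, 1.021, -0.113], 'qd': [0.001, -0.001, -0.001, 0.001, -0.0, -0.0, 0.001], 'joint_efforts': [-0.0, -92.71, 1.98, -36.992, 0.018, 0.008, -0.0], 'position': [0.256, 0.57, 0.239], 'tool_rot': [-3.14, 0.0, 2.72], 'force': [-0.025, 0.27, 0.423], 'moment': [-0.059, -0.073, -0.038], 'finger_force': 0.0, 'grip_width': 0.085}
scene [[444.5495190559208, 0.0, 277.71927640939106], [0.0, 444.5495190559208, 209.99543072419672], [0.0, 0.0, 1.0]] [ 0.041 -0.546  0.686] [[0.73, -0.69, 0.01], [-0.46, -0.49, -0.74], [0.51, 0.54, -0.67]]
top [[498.84220111969086, 0.0, 284.32261924461477], [0.0, 498.84220111969086, 197.18051116357262], [0.0, 0.0, 1.0]] [ 0.256 -0.066  1.198] [[-0.01, -1.0, -0.0], [-0.98, 0.01, -0.21], [0.21, 0.0, -0.98]]
```

```bash
python3 -c "
import cv2,numpy as np
a=cv2.imread('pics/scene0.png');b=cv2.imread('pics/top0.png')
cv2.imwrite('pics/both.png',np.hstack([a[:, :],b])[:, :] if 0 else cv2.resize(np.hstack([a,b]),(800,300)))"
```

```text
(no output)
```

View pics/top0.png

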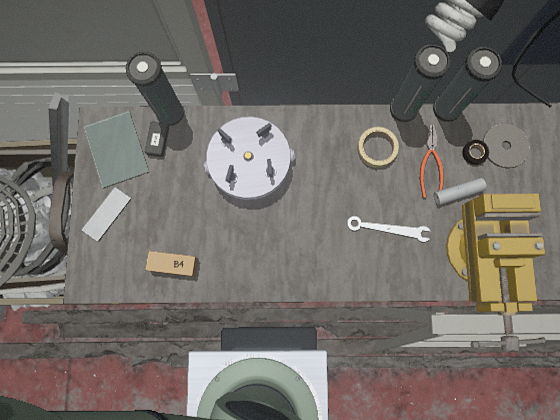

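View pics/scene0.png

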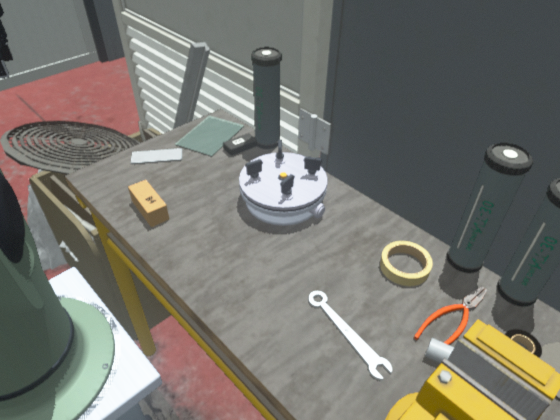

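The top view shows the cover at about (248,158) with wings at (225,137), (264,130), (231,173) and (270,169), and the ports at (207,157) and (292,157). The scene view shows the same four wings around the plug at (283,176).

```bash
cat > fit.py <<'E'
from workcell import status, grab_frame, camera_params, silhouettes
import cv2, numpy as np
from scipy.optimize import minimize
def proj(cam,P):
    p=camera_params(cam); return cv2.projectPoints(np.asarray(P,float),np.array(p["rvec"]),np.array(p["tvec"]),np.array(p["K"]),None)[0][:,0]
def ray(cam,uv,z):
    p=camera_params(cam);R=cv2.Rodrigues(np.array(p["rvec"]))[0];c=-R.T@np.array(p["tvec"])
    d=R.T@np.linalg.inv(np.array(p["K"]))@np.array([*uv,1.]);return c+d*(z-c[2])/d[2]
Z0=.066
def render(cam,x,y,t,S=4):
    m=np.zeros((420*S,560*S),np.uint8);c,s=np.cos(t),np.sin(t)
    box=[(a,b,h) for a,h in((.018,.018),(.020,.034),(.018,.050),(-.018,.018),(-.020,.034),(-.018,.050)) for b in(-.0045,.0045)]
    a=np.linspace(0,6.28,20)
    hub=[(r*np.cos(k),r*np.sin(k),h) for r,h in((.010,.011),(.010,.018)) for k in a]
    for B in(box,hub):
        W=[(x+c*p-s*q,y+s*p+c*q,Z0+h) for p,q,h in B]
        q=(proj(cam,W)*S+S/2).astype(np.float32)
        cv2.fillConvexPoly(m,cv2.convexHull(q).round().astype(np.int32),255)
    return cv2.resize(m,(560,420),interpolation=cv2.INTER_AREA)/255.
E
python3 - <<'E'
from fit import *
import pickle
D={}
for cam in("top","scene"):
    grab_frame(cam)
    for n in("cover","screw0","screw1","screw2","screw3"):
        r=silhouettes(cam,n)
        D[cam,n]=r
        for k in r[:5]:
            m=k["mask"];ys,xs=np.nonzero(m)
            print(cam,n,round(k["p"],2),m.sum(),(xs.mean().round(1),ys.mean().round(1)),(np.array(k["extent"])*[560,420,560,420]).round(0), ray(cam,(xs.mean(),ys.mean()),.1 if n!="cover" else .066).round(3) if len(xs) else '')
pickle.dump(D,open("d.pkl","wb"))
E
```

```text
top cover 0.76 4882 (np.float64(248.2), np.float64(158.1)) [208. 119. 294. 197.] [0.593 0.021 0.066]
top screw0 0.63 94 (np.float64(224.1), np.float64(135.5)) [216. 131. 233. 144.] [0.637 0.074 0.1  ]
top screw0 0.6 123 (np.float64(229.5), np.float64(173.2)) [226. 162. 234. 184.] [0.547 0.06  0.1  ]
top screw1 0.63 94 (np.float64(224.1), np.float64(135.5)) [216. 131. 233. 144.] [0.637 0.074 0.1  ]
top screw1 0.6 123 (np.float64(229.5), np.float64(173.2)) [226. 162. 234. 184.] [0.547 0.06  0.1  ]
top screw2 0.63 94 (np.float64(224.1), np.float64(135.5)) [216. 131. 233. 144.] [0.637 0.074 0.1  ]
top screw2 0.6 123 (np.float64(229.5), np.float64(173.2)) [226. 162. 234. 184.] [0.547 0.06  0.1  ]
top screw3 0.63 94 (np.float64(224.1), np.float64(135.5)) [216. 131. 233. 144.] [0.637 0.074 0.1  ]
top screw3 0.6 123 (np.float64(229.5), np.float64(173.2)) [226. 162. 234. 184.] [0.547 0.06  0.1  ]
scene cover 0.87 3367 (np.float64(282.9), np.float64(182.2)) [239. 151. 327. 211.] [0.584 0.007 0.066]
scene cover 0.21 206 (np.float64(253.6), np.float64(166.6)) [246. 159. 262. 177.] [0.574 0.095 0
[... 973 characters left out ...]
loat64(286.8), np.float64(182.8)) [280. 176. 292. 192.] [ 0.559 -0.03   0.1  ]
scene screw2 0.61 209 (np.float64(253.3), np.float64(166.5)) [246. 161. 263. 177.] [0.544 0.061 0.1  ]
scene screw2 0.52 67 (np.float64(279.5), np.float64(148.4)) [278. 141. 282. 160.] [0.635 0.072 0.1  ]
scene screw3 0.69 211 (np.float64(311.9), np.float64(162.3)) [304. 158. 320. 169.] [ 0.65  -0.016  0.1  ]
scene screw3 0.64 176 (np.float64(286.8), np.float64(182.8)) [280. 176. 292. 192.] [ 0.559 -0.03   0.1  ]
scene screw3 0.61 209 (np.float64(253.3), np.float64(166.5)) [246. 161. 263. 177.] [0.544 0.061 0.1  ]
scene screw3 0.52 67 (np.float64(279.5), np.float64(148.4)) [278. 141. 282. 160.] [0.635 0.072 0.1  ]
```

```bash
cat >> fit.py <<'E'
def dark(cam,im):
    g=cv2.cvtColor(im,cv2.COLOR_BGR2GRAY).astype(float)
    return np.clip((110-g)/50,0,1)
OFF=[(-.046,.046),(.046,.046),(.046,-.046),(-.046,-.046)]
def centres(x,y,w):
    c,s=np.cos(w),np.sin(w);return [(x+c*a-s*b,y+s*a+c*b) for a,b in OFF]
def roi(cam,x,y):
    a=np.linspace(0,6.28,40);m=np.zeros((420,560),np.uint8)
    P=[(x+.095*np.cos(k),y+.095*np.sin(k),z) for k in a for z in((.066,) if cam=='top' else (.066,.1))]
    cv2.fillConvexPoly(m,cv2.convexHull(proj(cam,P).astype(np.float32)).astype(np.int32),1);return m.astype(float)
E
python3 - <<'E'
from fit import *
I={c:cv2.imread(f"pics/{c}0.png") for c in("top","scene")}
D={c:dark(c,I[c])*roi(c,.593,.021) for c in I}
vis=[]
for c in I: print(c,D[c].sum())
def cost1(p,ctr,cams=("top","scene")):
    t=0
    for c in cams:
        r=render(c,p[0],p[1],p[2]);k=cv2.dilate((render(c,*ctr,0)+render(c,*ctr,1.57)+render(c,*ctr,.78)+render(c,*ctr,-.78)>0).astype(np.uint8),np.ones((3,3)))
        t+=(((r-D[c])**2)*k).sum()
    return t
for i,ctr in enumerate(centres(.593,.021,0)):
  for cams in(("top",),("top","scene")):
    best=min(((cost1((*ctr,t),ctr,cams),t) for t in np.arange(-1.5,1.6,.15)))
    r=minimize(cost1,(*ctr,best[1]),args=(ctr,cams),method="Nelder-Mead",options=dict(initial_simplex=[(*ctr,best[1]),(ctr[0]+.005,ctr[1],best[1]),(ctr[0],ctr[1]+.005,best[1]),(*ctr,best[1]+.2)],xatol=1e-4,fatol=.05))
    print(i,cams,r.x.round(4),round(r.fun,1))
  for c in I: 
    e=cv2.Canny((render(c,*r.x)*255).astype(np.uint8),100,200) ; I[c+"e"]=I.get(c+"e",np.zeros((420,560),np.uint8))|e
a=[]
for c,(u,v) in(("top",(248,158)),("scene",(283,172))):
    S=4;im=cv2.resize(I[c][v-50:v+50,u-50:u+50],None,fx=S,fy=S,interpolation=cv2.INTER_CUBIC);e=cv2.resize(I[c+"e"][v-50:v+50,u-50:u+50],None,fx=S,fy=S,interpolation=cv2.INTER_NEAREST)
    im[cv2.erode(e,np.ones((3,3)))>0]=(0,0,255);a.append(im)
cv2.imwrite("pics/ov.png",np.hstack(a))
E
```

```text
top 170.18
scene 627.1800000000001
0 ('top',) [ 0.5892  0.0408 -0.5887] 27.4Traceback (most recent call last):
  File "<stdin>", line 15, in <module>
    res = _minimize_neldermead(fun, x0, args, callback, bounds=bounds,
                               **options)
    fsim[j] = func(sim[j])
              ~~~~^^^^^^^^
    fx = function(np.copy(x), *(wrapper_args + args))
  File "<stdin>", line 9, in cost1
  File "fit.py", line 17, in render
    q=(proj(cam,W)*S+S/2).astype(np.float32)
       ~~~~^^^^^^^
  File "fit.py", line 5, in proj
    p=camera_params(cam); return cv2.projectPoints(np.asarray(P,float),np.array(p["rvec"]),np.array(p["tvec"]),np.array(p["K"]),None)[0][:,0]
ValueError: time passes only in moves, steps and waits
```

```bash
cat > params.py <<'E'
import pickle
from workcell import camera_params
pickle.dump({c:{k:v for k,v in camera_params(c).items()} for c in("top","scene")},open("cp.pkl","wb"))
E
python3 params.py
sed -i 's/^from workcell import.*/from workcell import status, grab_frame, silhouettes\nimport pickle\nCP=pickle.load(open("cp.pkl","rb"))\ncamera_params=CP.get/; s/(110-g)\/50/(LV[cam]-g)\/40/' fit.py; echo 'LV=dict(top=130,scene=110)' >>fit.py
cat > joint.py <<'E'
from fit import *
def joint(ims,x0,label):
    I=dict(ims);D={c:dark(c,I[c]) for c in I};W={c:roi(c,x0[0],x0[1]) for c in I}
    for c in I: # leave the plug out
        P=[(x0[0]+.009*np.cos(k),x0[1]+.009*np.sin(k),z) for k in np.arange(0,6.3,.3) for z in(.066,.078)]
        m=np.zeros((420,560),np.uint8);cv2.fillConvexPoly(m,cv2.convexHull(proj(c,P).astype(np.float32)).astype(np.int32),1);W[c]*=1-m
    def rend(c,p): return np.max([render(c,*q,t) for q,t in zip(centres(*p[:3]),p[3:7])],axis=0)
    def sh(m,d): return cv2.warpAffine(m,np.float32([[1,0,d[0]],[0,1,d[1]]]),(560,420))
    def full(v):
        p=np.array(v)
        return sum((((sh(rend(c,p),p[7+2*i:9+2*i])-D[c])**2)*W[c]).sum() for i,c in enumerate(I))+ .5*(p[7:11]**2).sum()
    p=np.array([*x0,0,0,0,0,0,0,0,0],float)
    for i in range(4):
        q=p.copy();L=[]
        for t in np.arange(-1.5,1.6,.15): q[3+i]=t;L.append((full(q),t))
        p[3+i]=min(L)[1]
    st=np.array([.004,.004,.05,.1,.1,.1,.1,1,1,1,1])
    for k in range(2):
        r=minimize(full,p,method="Nelder-Mead",options=dict(initial_simplex=[p]+[p+st*np.eye(11)[j] for j in range(11)],maxfev=500,xatol=1e-4,fatol=.02));p=r.x;st=st/2
    print("fit",p.round(4),"cost",round(r.fun,1),"dark",[round((D[c]*W[c]).sum()) for c in I],"rend",[round(rend(c,p).sum()) for c in I])
    print("centres",np.round(centres(*p[:3]),4).tolist())
    a=[]
    for i,c in enumerate(I):
        u,v=proj(c,[(p[0],p[1],.08)])[0].astype(int)
        e=(sh(rend(c,p),p[7+2*i:9+2*i])*255).astype(np.uint8)
        crop=lambda z:cv2.resize(z[v-48:v+48,u-48:u+48],(400,400),interpolation=cv2.INTER_CUBIC)
        im=crop(I[c]);cn,_=cv2.findContours((crop(e)>127).astype(np.uint8),cv2.RETR_LIST,cv2.CHAIN_APPROX_NONE);cv2.drawContours(im,cn,-1,(0,0,255),1);a.append(im)
    cv2.imwrite(f"pics/{label}.png",np.hstack(a));return p
E
time python3 - <<'E'
from joint import *
joint({c:cv2.imread(f"pics/{c}0.png") for c in("top","scene")},(.593,.021,0),"ov1")
E
```

```text
fit [ 0.5965  0.0215  0.1276  1.3452  0.7955 -0.2057  0.9159 -0.4185  0.4328
  0.4333 -0.3382] cost 632.2 dark [367, 756] rend [532, 736]
centres [[0.545, 0.0613], [0.6363, 0.073], [0.648, -0.0183], [0.5567, -0.03]]
real	0m19.721s
user	0m26.133s
sys	0m11.686s
```

View pics/ov1.png

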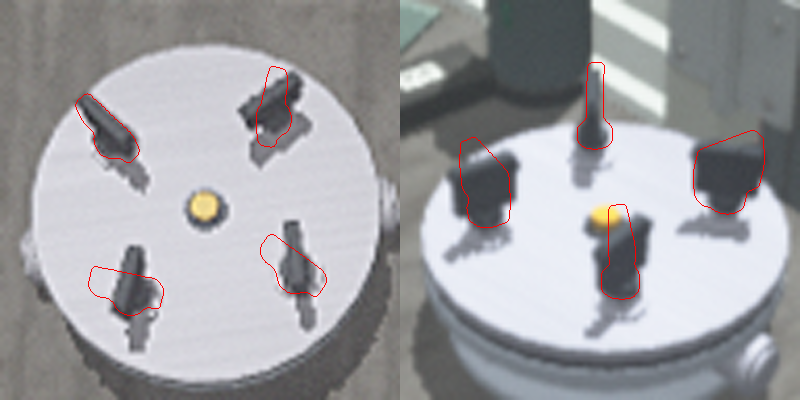

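The overlay shows the cover and screw centres about right, but the fit fell into wrong angles. From the top crop I read the wings at about 0.0, 0.85, -1.0 and 0.2 rad, and I start the fit there.

```bash
sed -i 's/def joint(ims,x0,label):/def joint(ims,x0,label,ang):/; s/^    p=np.array(\[\*x0,0.*/    p=np.array([*x0,*ang,0,0,0,0],float)/' joint.py
python3 - <<'E'
s=open('joint.py').read()
a=s.index("    for i in range(4):");b=s.index("    st=np");open('joint.py','w').write(s[:a]+s[b:])
E
python3 - <<'E'
from joint import *
joint({c:cv2.imread(f"pics/{c}0.png") for c in("top","scene")},(.5965,.0215,.12),"ov2",(0,.85,-1,.2))
E
```

```text
fit [ 0.596   0.0205  0.1472  0.04    0.8009 -0.9723  0.2917 -0.3499 -0.4215
  0.4536  0.3611] cost 540.0 dark [372, 778] rend [525, 874]
centres [[0.5437, 0.0593], [0.6348, 0.0727], [0.6482, -0.0183], [0.5572, -0.0317]]
```

View pics/ov2.png

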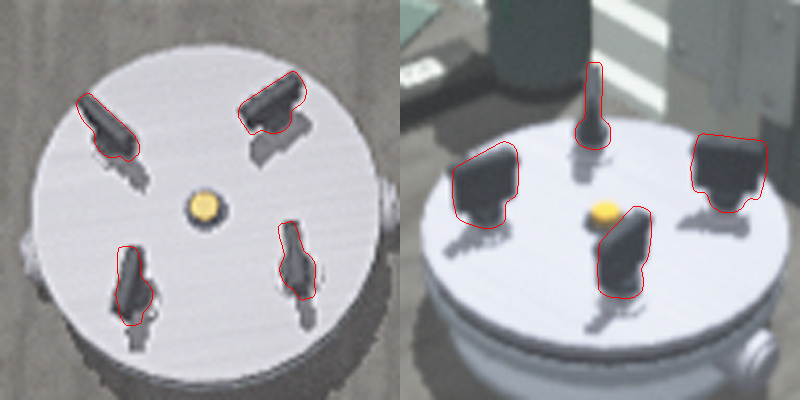

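The fit is now good: all four outlines sit on the wings in both crops. I add a helper that works out rows from the current pose and prints the moment about the screw axis.

```bash
cat > st.py <<'E'
import sys,numpy as np
from scipy.spatial.transform import Rotation as Ro
from workcell import status,grab_frame
C=[[.5437,.0593],[.6348,.0727],[.6482,-.0183],[.5572,-.0317]]
# usage: st.py screw [navg] [x y z yaw]
def go(i=None,n=0,t=None):
    L=[status.observe()]
    for _ in range(n): grab_frame("top");L.append(status.observe())
    s=L[-1];p=np.array(s["position"]);R=Ro.from_euler("xyz",s["tool_rot"])
    F=np.mean([l["force"] for l in L],0);M=np.mean([l["moment"] for l in L],0)
    print("t %.2f"%s["clock"],"p",p.round(4),"rot",np.round(s["tool_rot"],3),"F",F.round(1),"Mz %.3f"%M[2],"sd %.3f"%np.std([l["moment"][2] for l in L]),"w %.4f f %.0f"%(s["grip_width"],s["finger_force"]),"q7 %.2f q1 %.2f"%(s["qpos"][6],s["qpos"][0]))
    if i is not None:
        r=p[:2]-C[i]; print(" off",(r*1000).round(1),"Mz about screw by r x F %.3f"%(M[2]+r[0]*F[1]-r[1]*F[0]))
    if t:
        d=R.inv().apply(np.array(t[:3])-p)/.06
        y=(s["tool_rot"][2]-t[3]); print(" rows to target: xyz",d.round(3),"twist",round(y/np.radians(8),3))
if __name__=="__main__":
    a=sys.argv[1:];go(int(a[0]) if a else None,int(a[1]) if len(a)>1 else 0,[float(v) for v in a[2:6]] if len(a)>2 else None)
E
python3 - <<'E'
from fit import *
for uv,z in(((172,118),0),((143,67),.25),((143,67),.3),((208,80),0.1)): print(ray("top",uv,z).round(3))
for uv,z in(((267,143),0),((266,55),.25),((266,55),.3)): print(ray("scene",uv,z).round(3))
E
python3 st.py 0 0 .5437 .0593 .17 3.18
```

```text
[0.72 0.22 0.  ]
[0.735 0.225 0.25 ]
[0.71  0.209 0.3  ]
[0.776 0.115 0.1  ]
[0.728 0.22  0.   ]
[0.726 0.217 0.25 ]
[0.647 0.13  0.3  ]
t 0.70 p [0.2559 0.5702 0.2393] rot [-3.142 -0.     2.72 ] F [ 0.4 -0.3  1.2] Mz -0.035 sd 0.000 w 0.0852 f 0 q7 -0.11 q1 -1.22
 off [-287.8  510.9] Mz about screw by r x F -0.133
 rows to target: xyz [-7.863 -5.804  1.155] twist -3.296
```

```bash
python3 -m creep '[[-0.7,-0.5,0,-0.3,0.5],[-1.5,-1.1,0,-0.7,0.5],[-2.3,-1.7,0,-1,0.5],[-3.1,-2.3,0,-1.4,0.5],[-3.9,-2.9,0,-1.7,0.5]]' 60
python3 st.py 0 0 .5437 .0593 .17 3.18
```

```text
clock: 1.32
position: [0.3989, 0.3139, 0.2395]
tool_rot: [3.141, 0.0, 2.959]
force: [1.0, 0.4, 1.0]
grip_width: 0.0427
finger_force: 0.0
t 1.32 p [0.3989 0.3139 0.2395] rot [3.141 0.    2.959] F [1.  0.4 1. ] Mz 0.024 sd 0.000 w 0.0427 f 0 q7 0.59 q1 -0.75
 off [-144.8  254.6] Mz about screw by r x F -0.297
 rows to target: xyz [-3.144 -3.735  1.158] twist -1.584
```

```bash
python3 -m creep '[[-0.6,-0.7,0,-0.3,0.5],[-1.2,-1.4,0.1,-0.6,0.5],[-1.8,-2.1,0.4,-1,0.5],[-2.4,-2.9,0.8,-1.3,0.5],[-3.1,-3.7,1.15,-1.6,0.5]]' 60 >/dev/null
python3 -m creep '[[0,0,0,0,0.5],[0,0,0,0,0.5]]' 60 >/dev/null
python3 st.py 0 6 .5437 .0593 .098 3.18
python3 - <<'E'
from workcell import grab_frame
import cv2,numpy as np
a=grab_frame("top");b=grab_frame("scene")
f=lambda z,u,v:cv2.resize(z[v-60:v+60,u-60:u+60],(400,400),interpolation=cv2.INTER_CUBIC)
cv2.imwrite("pics/near.png",np.hstack([f(a,235,165),f(b,265,160)]))
E
```

```text
t 2.50 p [0.5369 0.0696 0.1728] rot [ 3.141  0.    -3.101] F [0.3 0.1 0.3] Mz -0.002 sd 0.028 w 0.0425 f 0 q7 1.37 q1 -0.24
 off [-6.8 10.3] Mz about screw by r x F -0.005
 rows to target: xyz [-0.105 -0.177  1.246] twist -44.988
```

View pics/near.png

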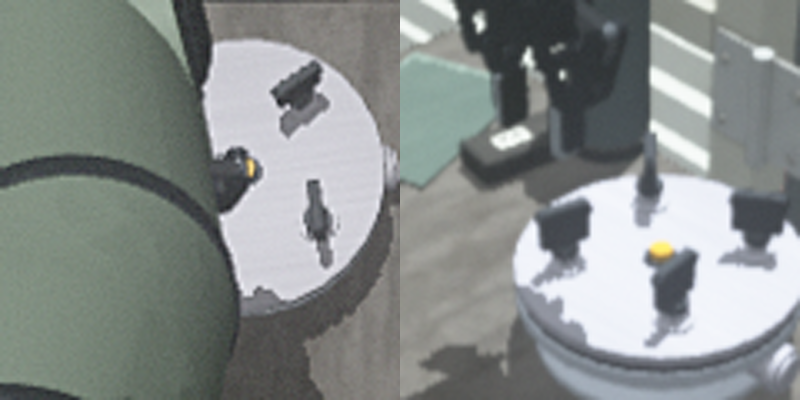

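The near view shows the fingers over screw 0, clear of everything.

```bash
python3 -m creep '[[-0.1,-0.18,0.4,0,0.5],[-0.1,-0.18,0.8,0,0.5],[-0.1,-0.18,1.25,0,0.5],[-0.1,-0.18,1.25,0,0.5],[-0.1,-0.18,1.25,0,0.3]]' 40 >/dev/null
python3 st.py 0 0 .5437 .0593 .098 3.18
python3 -m creep '[[0,0,0,0,0],[0,0,0,0,0],[0,0,0,0,0],[0,0,0,0,0]]' 60 >/dev/null
python3 st.py 0 4
```

```text
t 3.23 p [0.5438 0.0584 0.0983] rot [ 3.142e+00  1.000e-03 -3.103e+00] F [ 0.1 -0.5  0.2] Mz 0.025 sd 0.000 w 0.0266 f 0 q7 1.39 q1 -0.21
 off [ 0.1 -0.9] Mz about screw by r x F 0.025
 rows to target: xyz [0.002 0.015 0.005] twist -44.995
t 3.92 p [0.5439 0.0588 0.0985] rot [ 3.141e+00  1.000e-03 -3.102e+00] F [-2.5  2.6  7.2] Mz -0.029 sd 0.022 w 0.0081 f 60 q7 1.39 q1 -0.21
 off [ 0.2 -0.5] Mz about screw by r x F -0.030
```

```bash
cat > chk.py <<'E'
import sys,numpy as np
from workcell import status,grab_frame
i=int(sys.argv[1]);lim=float(sys.argv[2])
L=[]
for _ in range(5): grab_frame("top");L.append(status.observe())
m=np.mean([l["moment"][2] for l in L]);F=np.mean([l["force"] for l in L],0)
print("t %.2f yaw %.3f Mz %.3f F %s q7 %.2f p %s"%(L[-1]["clock"],L[-1]["tool_rot"][2],m,F.round(1),L[-1]["qpos"][6],np.round(L[-1]["position"],4)))
sys.exit(abs(m)>lim)
E
T='[[0,0,0,0.5,0],[0,0,0,1,0],[0,0,0,1,0]]'; unset T
python3 -m creep '[[0,0,0,0.5,0],[0,0,0,1,0],[0,0,0,1,0]]' >/dev/null && python3 chk.py 0 .1 && python3 -m creep '[[0,0,0,0.5,0],[0,0,0,1,0],[0,0,0,1,0]]' >/dev/null && python3 chk.py 0 .1 && python3 -m creep '[[0,0,0,0.5,0],[0,0,0,1,0],[0,0,0,1,0]]' >/dev/null && python3 chk.py 0 .1 && python3 -m creep '[[0,0,0,0.5,0],[0,0,0,1,0],[0,0,0,1,0]]' >/dev/null && python3 chk.py 0 .1
```

```text
t 4.55 yaw 3.041 Mz 0.010 F [-2.2  3.8  7.8] q7 1.29 p [0.5439 0.059  0.0985]False
```

```bash
sed -i 's/sys.exit(abs(m)>lim)/sys.exit(int(abs(m)>lim))/' chk.py
python3 -m creep '[[0,0,0,0.5,0],[0,0,0,1,0],[0,0,0,1,0]]' >/dev/null && python3 chk.py 0 .1 && python3 -m creep '[[0,0,0,0.5,0],[0,0,0,1,0],[0,0,0,1,0]]' >/dev/null && python3 chk.py 0 .1 && python3 -m creep '[[0,0,0,0.5,0],[0,0,0,1,0],[0,0,0,1,0]]' >/dev/null && python3 chk.py 0 .1 && python3 -m creep '[[0,0,0,0.5,0],[0,0,0,1,0],[0,0,0,1,0]]' >/dev/null && python3 chk.py 0 .1
```

```text
t 5.17 yaw 2.902 Mz 0.055 F [-2.2  4.6  7.4] q7 1.18 p [0.5439 0.0592 0.0985]
t 5.80 yaw 2.763 Mz 0.059 F [-1.8  5.7  7.3] q7 1.07 p [0.5439 0.0594 0.0985]
t 6.42 yaw 2.623 Mz 0.034 F [-1.3  6.1  6.6] q7 0.97 p [0.544  0.0596 0.0985]
t 7.05 yaw 2.484 Mz 0.033 F [-0.7  7.4  6.1] q7 0.86 p [0.5442 0.0597 0.0986]
```

```bash

python3 -m creep '[[0,0,0,0.5,0],[0,0,0,1,0],[0,0,0,1,0]]' >/dev/null && python3 chk.py 0 .1 && python3 -m creep '[[0,0,0,0.5,0],[0,0,0,1,0],[0,0,0,1,0]]' >/dev/null && python3 chk.py 0 .1
```

```text
t 7.67 yaw 2.344 Mz 0.126 F [0.2 8.1 5.5] q7 0.76 p [0.5443 0.0599 0.0986]
```

```bash

python3 -m creep '[[0,0,0,0.5,0],[0,0,0,1,0],[0,0,0,1,0]]' >/dev/null ; python3 chk.py 0 .1; python3 chk.py 0 .1
```

```text
t 8.30 yaw 2.205 Mz 0.200 F [0.9 8.3 5.2] q7 0.66 p [0.5444 0.0601 0.0986]
t 8.55 yaw 2.205 Mz 0.199 F [1.  8.4 4.7] q7 0.66 p [0.5444 0.0601 0.0986]
```

Screw 0 is snug at 0.200 N m. Next I release, lift and go to screw 2.

```bash

python3 -m creep '[[0,0,0,0,0.5],[0,0,0,0,0.5],[0,0,-0.4,0,0.5],[0,0,-1.0,0,0.5],[0,0,-1.0,0,0.5]]' >/dev/null ; python3 st.py 0 0 .6482 -.0183 .15 2.17
```

```text
t 9.18 p [0.5446 0.0581 0.1597] rot [3.138e+00 2.000e-03 2.203e+00] F [ 0.5  0.2 -0.7] Mz -0.006 sd 0.000 w 0.0427 f 0 q7 0.63 q1 -0.44
 off [ 0.9 -1.2] Mz about screw by r x F -0.005
 rows to target: xyz [-2.048  0.641  0.167] twist 0.234
```

```bash

python3 -m creep '[[-0.7,0.2,0,0.1,0.5],[-1.4,0.4,0,0.2,0.5],[-2.05,0.64,0,0.23,0.5],[-2.05,0.64,0,0.23,0.5]]' >/dev/null ; python3 st.py 2 0 .6482 -.0183 .098 2.17
```

```text
t 9.68 p [ 0.6481 -0.0208  0.1563] rot [-3.141e+00  1.000e-03  2.168e+00] F [-0.2 -0.1 -0.5] Mz 0.007 sd 0.000 w 0.0428 f 0 q7 0.74 q1 -0.26
 off [-0.1 -2.5] Mz about screw by r x F 0.007
 rows to target: xyz [0.035 0.026 0.971] twist -0.013
```

```bash

python3 -m creep '[[0.03,0.03,0.4,0,0.5],[0.03,0.03,0.97,0,0.5],[0.03,0.03,0.97,0,0.5]]' >/dev/null ; python3 st.py 2
python3 -m creep '[[0,0,0,0,0],[0,0,0,0,0],[0,0,0,0,0],[0,0,0,0,0],[0,0,0,0,0]]' 60 >/dev/null; python3 chk.py 2 .12 && 
python3 -m creep '[[0,0,0,0.5,0],[0,0,0,1,0],[0,0,0,1,0]]' >/dev/null && python3 chk.py 2 .1 && python3 -m creep '[[0,0,0,0.5,0],[0,0,0,1,0],[0,0,0,1,0]]' >/dev/null && python3 chk.py 2 .1 && python3 -m creep '[[0,0,0,0.5,0],[0,0,0,1,0],[0,0,0,1,0]]' >/dev/null && python3 chk.py 2 .1 && python3 -m creep '[[0,0,0,0.5,0],[0,0,0,1,0],[0,0,0,1,0]]' >/dev/null && python3 chk.py 2 .1; python3 st.py 2
```

```text
t 10.05 p [ 0.6455 -0.0153  0.0969] rot [-3.138e+00 -3.000e-03  2.171e+00] F [-0.5  0.2  0.9] Mz 0.010 sd 0.000 w 0.0426 f 0 q7 0.76 q1 -0.25
 off [-2.7  3. ] Mz about screw by r x F 0.011
t 10.93 yaw 2.171 Mz 0.001 F [-2.8 -0.   7.2] q7 0.76 p [ 0.6479 -0.0159  0.1007]
t 11.55 yaw 2.032 Mz 0.012 F [-0.5  0.2  5.2] q7 0.65 p [ 0.6482 -0.0156  0.1007]
t 12.18 yaw 1.894 Mz 0.015 F [1.4 1.1 7.8] q7 0.54 p [ 0.6486 -0.0155  0.1007]
t 12.80 yaw 1.754 Mz -0.003 F [3.6 1.3 5.6] q7 0.43 p [ 0.649  -0.0154  0.1007]
t 13.43 yaw 1.615 Mz 0.125 F [7.  1.  3.9] q7 0.32 p [ 0.6493 -0.0153  0.1007]
t 13.43 p [ 0.6493 -0.0153  0.1007] rot [ 3.137 -0.     1.615] F [7.7 0.5 4.1] Mz 0.158 sd 0.000 w 0.0080 f 60 q7 0.32 q1 -0.34
 off [1.1 3. ] Mz about screw by r x F 0.136
```

```bash

python3 -m creep '[[0,0.02,0,0.5,0],[0,0.03,0,1,0],[0,0.03,0,1,0]]' >/dev/null ; python3 chk.py 2 .1; python3 st.py 2 5
```

```text
t 14.05 yaw 1.475 Mz 0.144 F [-0.1  1.4  9.3] q7 0.21 p [ 0.6501 -0.0154  0.1006]
t 14.30 p [ 0.6501 -0.0154  0.1006] rot [ 3.140e+00 -1.000e-03  1.475e+00] F [-0.2  1.5  9.6] Mz 0.181 sd 0.032 w 0.0076 f 61 q7 0.21 q1 -0.36
 off [1.9 2.9] Mz about screw by r x F 0.185
```

```bash

python3 -m creep '[[0,0.01,0,0.5,0],[0,0.01,0,0.5,0]]' >/dev/null ; python3 chk.py 2 .1; python3 st.py 2 6
```

```text
t 14.80 yaw 1.405 Mz 0.153 F [-2.   1.6 10.5] q7 0.15 p [ 0.6505 -0.0154  0.1006]
t 15.10 p [ 0.6505 -0.0154  0.1006] rot [ 3.140e+00 -1.000e-03  1.405e+00] F [-1.9  1.6 10.6] Mz 0.180 sd 0.040 w 0.0074 f 62 q7 0.15 q1 -0.37
 off [2.3 2.9] Mz about screw by r x F 0.189
```

```bash

python3 -m creep '[[0,0,0,0.4,0],[0,0,0,0.7,0],[0,0,0,0.7,0]]' >/dev/null ; python3 chk.py 2 .1; python3 st.py 2 7
```

```text
t 15.72 yaw 1.307 Mz 0.194 F [-0.7  1.1  8.9] q7 0.07 p [ 0.6507 -0.0155  0.1006]
t 16.07 p [ 0.6507 -0.0155  0.1006] rot [ 3.140e+00 -1.000e-03  1.307e+00] F [-0.3  1.2  9.2] Mz 0.213 sd 0.042 w 0.0082 f 61 q7 0.07 q1 -0.39
 off [2.5 2.8] Mz about screw by r x F 0.217
```

Screw 2 is snug at about 0.205 N m. On to screw 1.

```bash

python3 -m creep '[[0,0,0,0,0.5],[0,0,0,0,0.5],[0,0,-0.4,0,0.5],[0,0,-0.9,0,0.5],[0,0,-0.9,0,0.5]]' >/dev/null ; python3 st.py 1 0 .636 .074 .155 .80
```

```text
t 16.70 p [ 0.6509 -0.0159  0.1553] rot [ 3.139e+00 -1.000e-03  1.306e+00] F [-0.4 -0.3 -1.3] Mz -0.001 sd 0.000 w 0.0428 f 0 q7 0.04 q1 -0.41
 off [ 16.1 -88.6] Mz about screw by r x F -0.038
 rows to target: xyz [ 1.381 -0.632  0.004] twist 3.622
```

```bash

python3 -m creep '[[0.5,-0.2,0,1.2,0.5],[1,-0.4,0,2.4,0.5],[1.38,-0.63,0,3.6,0.5],[1.38,-0.63,0,3.62,0.5],[1.38,-0.63,0,3.62,0.5]]' >/dev/null ; python3 st.py 1 0 .636 .074 .098 .80
```

```text
t 17.32 p [0.6351 0.0735 0.1529] rot [3.141e+00 1.000e-03 8.020e-01] F [ 0.7 -0.7  0.4] Mz -0.032 sd 0.000 w 0.0428 f 0 q7 -0.50 q1 -0.64
 off [0.3 0.8] Mz about screw by r x F -0.032
 rows to target: xyz [0.017 0.005 0.915] twist 0.011
```

```bash

python3 -m creep '[[0.02,0,0.4,0,0.5],[0.02,0,0.9,0,0.5],[0.02,0,0.9,0,0.5],[0.02,0,0.9,0,0.5]]' >/dev/null ; python3 st.py 1
python3 -m creep '[[0,0,0,0,0],[0,0,0,0,0],[0,0,0,0,0],[0,0,0,0,0],[0,0,0,0,0]]' 60 >/dev/null; python3 chk.py 1 .12 && 
python3 -m creep '[[0,0,0,0.5,0],[0,0,0,1,0],[0,0,0,1,0]]' >/dev/null && python3 chk.py 1 .1 && python3 -m creep '[[0,0,0,0.5,0],[0,0,0,1,0],[0,0,0,1,0]]' >/dev/null && python3 chk.py 1 .1 ; python3 st.py 1
```

```text
t 17.82 p [0.6366 0.074  0.1003] rot [ 3.141e+00 -1.000e-03  7.990e-01] F [-0.1  0.5 -0.1] Mz 0.005 sd 0.000 w 0.0429 f 0 q7 -0.46 q1 -0.61
 off [1.8 1.3] Mz about screw by r x F 0.006
t 18.70 yaw 0.800 Mz 0.001 F [ 4.6 -4.3  2.9] q7 -0.46 p [0.6374 0.074  0.1004]
t 19.32 yaw 0.660 Mz 0.045 F [ 6.3 -5.3  2.6] q7 -0.57 p [0.6376 0.0738 0.1004]
t 19.95 yaw 0.520 Mz 0.037 F [ 7.4 -6.1  1.2] q7 -0.69 p [0.6377 0.0737 0.1004]
t 19.95 p [0.6377 0.0737 0.1004] rot [ 3.138e+00 -3.000e-03  5.200e-01] F [ 6.6 -5.9  1.5] Mz 0.058 sd 0.000 w 0.0078 f 60 q7 -0.69 q1 -0.65
 off [2.9 1. ] Mz about screw by r x F 0.034
```

```bash

python3 -m creep '[[0,0.015,0,0.5,0],[0,0.03,0,1,0],[0,0.03,0,1,0]]' >/dev/null && python3 chk.py 1 .1 && python3 -m creep '[[0,0,0,0.5,0],[0,0,0,1,0],[0,0,0,1,0]]' >/dev/null && python3 chk.py 1 .1 && python3 -m creep '[[0,0,0,0.5,0],[0,0,0,1,0],[0,0,0,1,0]]' >/dev/null && python3 chk.py 1 .1; python3 st.py 1
```

```text
t 20.57 yaw 0.381 Mz 0.031 F [ 3.3 -1.   5.2] q7 -0.80 p [0.6381 0.0733 0.1004]
t 21.20 yaw 0.242 Mz -0.006 F [ 4.2 -2.   5.7] q7 -0.91 p [0.6381 0.073  0.1004]
t 21.82 yaw 0.102 Mz 0.044 F [ 4.8 -3.2  4.9] q7 -1.03 p [0.6382 0.0728 0.1004]
t 21.82 p [0.6382 0.0728 0.1004] rot [ 3.141e+00 -3.000e-03  1.020e-01] F [ 5.  -3.5  4.9] Mz 0.042 sd 0.000 w 0.0080 f 61 q7 -1.03 q1 -0.69
 off [3.4 0.1] Mz about screw by r x F 0.029
```

```bash

python3 -m creep '[[0,0.01,0,0.5,0],[0,0.01,0,1,0],[0,0.01,0,1,0]]' >/dev/null && python3 chk.py 1 .08 && python3 -m creep '[[0,0,0,0.5,0],[0,0,0,1,0],[0,0,0,1,0]]' >/dev/null && python3 chk.py 1 .1 ; python3 st.py 1 6
```

```text
t 22.45 yaw -0.037 Mz 0.112 F [ 4.5 -2.3  5. ] q7 -1.14 p [0.6383 0.0725 0.1004]
t 22.75 p [0.6383 0.0725 0.1004] rot [ 3.141e+00 -3.000e-03 -3.700e-02] F [ 4.8 -2.1  4.8] Mz 0.124 sd 0.034 w 0.0078 f 61 q7 -1.14 q1 -0.71
 off [ 3.5 -0.2] Mz about screw by r x F 0.118
```

```bash

python3 -m creep '[[0,0.01,0,0.5,0],[0,0.01,0,1.1,0],[0,0.01,0,1.1,0]]' >/dev/null ; python3 chk.py 1 .08 ; python3 st.py 1 8
```

```text
t 23.38 yaw -0.191 Mz 0.166 F [ 4.5 -1.5  5.2] q7 -1.27 p [0.6383 0.0722 0.1004]
t 23.77 p [0.6383 0.0722 0.1004] rot [-3.141e+00 -3.000e-03 -1.910e-01] F [ 4.8 -0.8  5.2] Mz 0.166 sd 0.038 w 0.0078 f 61 q7 -1.27 q1 -0.72
 off [ 3.5 -0.5] Mz about screw by r x F 0.166
```

```bash

python3 -m creep '[[0,0,0,0.5,0],[0,0,0,0.5,0]]' >/dev/null ; python3 st.py 1 14
```

```text
t 24.73 p [0.6383 0.072  0.1004] rot [-3.141e+00 -3.000e-03 -2.610e-01] F [ 5.1 -1.5  5.3] Mz 0.178 sd 0.034 w 0.0076 f 61 q7 -1.33 q1 -0.73
 off [ 3.5 -0.7] Mz about screw by r x F 0.176
```

```bash

python3 -m creep '[[0,0,0,0.3,0],[0,0,0,0.3,0]]' >/dev/null ; python3 st.py 1 4
python3 -m creep '[[0,0,0,0,0.5],[0,0,0,0,0.5],[0,0,-0.4,0,0.5],[0,0,-0.9,0,0.5],[0,0,-0.9,0,0.5]]' >/dev/null ; python3 st.py 3 0 .5585 -.031 .155 .29
```

```text
t 25.18 p [0.6383 0.072  0.1004] rot [-3.141e+00 -3.000e-03 -3.020e-01] F [ 4.7 -1.6  5.4] Mz 0.189 sd 0.036 w 0.0082 f 61 q7 -1.36 q1 -0.73
 off [ 3.5 -0.7] Mz about screw by r x F 0.187
t 25.80 p [0.6381 0.072  0.1567] rot [-3.14e+00 -3.00e-03 -3.03e-01] F [-0.8  0.7 -0.2] Mz 0.002 sd 0.000 w 0.0428 f 0 q7 -1.41 q1 -0.76
 off [ 80.9 103.7] Mz about screw by r x F 0.137
 rows to target: xyz [-0.753  2.034  0.022] twist -4.249
```

Screw 1 is snug at about 0.19–0.2 N m. On to screw 3.

```bash

python3 -m creep '[[-0.2,0.6,0,-1.2,0.5],[-0.5,1.3,0,-2.5,0.5],[-0.75,2.03,0,-3.7,0.5],[-0.75,2.03,0,-4.25,0.5],[-0.75,2.03,0,-4.25,0.5]]' >/dev/null ; python3 st.py 3 0 .5585 -.031 .1 .29
```

```text
t 26.43 p [ 0.5578 -0.0308  0.154 ] rot [-3.141e+00 -1.000e-03  2.890e-01] F [0.4 1.3 0.8] Mz -0.069 sd 0.000 w 0.0430 f 0 q7 -0.71 q1 -0.61
 off [0.6 0.9] Mz about screw by r x F -0.069
 rows to target: xyz [0.01  0.008 0.899] twist -0.006
```

```bash

python3 -m creep '[[0.01,0,0.4,0,0.5],[0.01,0,0.9,0,0.5],[0.01,0,0.9,0,0.5]]' >/dev/null ; python3 st.py 3
python3 -m creep '[[0,0,0,0,0],[0,0,0,0,0],[0,0,0,0,0],[0,0,0,0,0],[0,0,0,0,0]]' 60 >/dev/null; python3 chk.py 3 .12 && 
python3 -m creep '[[0,0,0,0.5,0],[0,0,0,1,0],[0,0,0,1,0]]' >/dev/null && python3 chk.py 3 .1 && python3 -m creep '[[0,0,0,0.5,0],[0,0,0,1,0],[0,0,0,1,0]]' >/dev/null && python3 chk.py 3 .1 ; python3 st.py 3
```

```text
t 26.80 p [ 0.5575 -0.03    0.098 ] rot [-3.141e+00  3.000e-03  2.890e-01] F [-1.1  0.5  0.3] Mz -0.007 sd 0.000 w 0.0428 f 0 q7 -0.65 q1 -0.56
 off [0.3 1.7] Mz about screw by r x F -0.005
t 27.68 yaw 0.289 Mz -0.028 F [ 4.2 -4.   2.2] q7 -0.65 p [ 0.5596 -0.0312  0.1006]
t 28.30 yaw 0.150 Mz 0.011 F [ 4.7 -4.9  1.5] q7 -0.76 p [ 0.5596 -0.0313  0.1006]
t 28.88 p [ 0.5597 -0.0314  0.1006] rot [ 3.14  -0.004  0.01 ] F [ 4.7 -5.6  0.5] Mz 0.002 sd 0.000 w 0.0079 f 61 q7 -0.87 q1 -0.59
 off [2.5 0.3] Mz about screw by r x F -0.013Traceback (most recent call last):
  File "chk.py", line 5, in <module>
    for _ in range(5): grab_frame("top");L.append(status.observe())
                       ~~~~~~~~~~^^^^^^^
ValueError: 200 camera calls are used up
```

Camera calls are used up, so I check whether joint 7's torque is a quieter moment signal.

```bash
cat > e.py <<'E'
import sys,numpy as np
from workcell import status
s=status.observe();R=s["tool_rot"]
print("t %.2f yaw %.3f Mz %.3f tau7 %.4f F %s p %s q7 %.2f w %.4f"%(s["clock"],R[2],s["moment"][2],s["joint_efforts"][6],np.round(s["force"],1),np.round(s["position"],4),s["qpos"][6],s["grip_width"]),"vel7 %.4f"%s["qd"][6])
E
python3 e.py
python3 -m creep '[[0,0.015,0,0.4,0],[0,0.02,0,0.8,0]]' >/dev/null;python3 e.py
python3 -m creep '[[0,0,0,0,0]]' >/dev/null;python3 e.py
python3 -m creep '[[0,0,0,0,0]]' >/dev/null;python3 e.py
```

```text
t 28.88 yaw 0.010 Mz 0.002 tau7 -0.0321 F [ 4.7 -5.6  0.5] p [ 0.5597 -0.0314  0.1006] q7 -0.87 w 0.0079 vel7 0.0010
t 29.12 yaw -0.103 Mz 0.051 tau7 1.1743 F [ 4.4 -0.8  1.7] p [ 0.5597 -0.0318  0.1006] q7 -0.96 w 0.0076 vel7 -0.3525
t 29.25 yaw -0.101 Mz 0.063 tau7 -0.8615 F [ 5.5 -1.3  7.4] p [ 0.5597 -0.0318  0.1005] q7 -0.96 w 0.0077 vel7 0.0246
t 29.38 yaw -0.099 Mz 0.017 tau7 -0.0580 F [ 5.7 -0.4  6.9] p [ 0.5597 -0.0318  0.1005] q7 -0.96 w 0.0081 vel7 -0.0007
```

Joint 7's torque at rest is clean: it read -0.032, which matches the 0.03 N m drag.

```bash

python3 -m creep '[[0,0,0,0.5,0],[0,0,0,0.5,0],[0,0,0,0.5,0]]' >/dev/null;python3 e.py
python3 -m creep '[[0,0,0,0,0]]' >/dev/null;python3 e.py
python3 -m creep '[[0,0,0,0,0]]' >/dev/null;python3 e.py
```

```text
t 29.75 yaw -0.169 Mz 0.005 tau7 -0.0570 F [ 4.2 -1.6  7.1] p [ 0.5597 -0.0319  0.1005] q7 -1.01 w 0.0080 vel7 0.0024
t 29.88 yaw -0.169 Mz -0.013 tau7 -0.0240 F [ 5.3 -1.5  7.2] p [ 0.5596 -0.0319  0.1005] q7 -1.01 w 0.0079 vel7 -0.0007
t 30.00 yaw -0.169 Mz 0.045 tau7 -0.0233 F [ 4.7 -1.4  5.8] p [ 0.5596 -0.0319  0.1005] q7 -1.01 w 0.0076 vel7 -0.0007
```

```bash

python3 -m creep '[[0,0,0,0.6,0],[0,0,0,0.7,0],[0,0,0,0.7,0],[0,0,0,0.7,0],[0,0,0,0.7,0]]' >/dev/null;python3 e.py
```

```text
t 30.62 yaw -0.267 Mz 0.048 tau7 -0.0293 F [ 5.5 -1.4  6.4] p [ 0.5597 -0.0319  0.1005] q7 -1.09 w 0.0077 vel7 -0.0006
```

```bash

python3 -m creep '[[0,0,0,0.6,0],[0,0,0,0.7,0],[0,0,0,0.7,0],[0,0,0,0.7,0],[0,0,0,0.7,0]]' >/dev/null;python3 e.py
```

```text
t 31.25 yaw -0.365 Mz 0.158 tau7 -0.1615 F [ 5.1 -2.3  6.4] p [ 0.5597 -0.032   0.1005] q7 -1.17 w 0.0077 vel7 -0.0000
```

```bash

python3 -m creep '[[0,0,0,0.6,0],[0,0,0,0.9,0],[0,0,0,0.9,0],[0,0,0,0.9,0],[0,0,0,0.9,0]]' >/dev/null;python3 e.py
```

```text
t 31.88 yaw -0.491 Mz 0.147 tau7 -0.1822 F [ 5.8 -3.6  6.1] p [ 0.5596 -0.0322  0.1005] q7 -1.27 w 0.0077 vel7 -0.0008
```

Screw 3 is snug at about 0.2 N m. I nudge it slightly, release, and go back to screw 0 for round two, with the wing expected at yaw 2.34.

```bash

python3 -m creep '[[0,0,0,0.3,0],[0,0,0,0.3,0],[0,0,0,0.3,0]]' >/dev/null;python3 e.py
python3 -m creep '[[0,0,0,0,0.5],[0,0,0,0,0.5],[0,0,-0.4,0,0.5],[0,0,-0.9,-0.5,0.5],[0,0,-0.9,-1.5,0.5]]' >/dev/null ; python3 st.py 0 0 .5444 .060 .155 2.338
```

```text
t 32.25 yaw -0.532 Mz 0.198 tau7 -0.2073 F [ 5.5 -4.   5.9] p [ 0.5596 -0.0322  0.1005] q7 -1.31 w 0.0077 vel7 0.0012
t 32.88 p [ 0.5588 -0.0317  0.1548] rot [-3.141e+00 -2.000e-03 -3.200e-01] F [ 0.3 -0.7 -1.2] Mz 0.020 sd 0.000 w 0.0427 f 0 q7 -1.20 q1 -0.68
 off [ 15.1 -91. ] Mz about screw by r x F 0.040
 rows to target: xyz [-0.709 -1.375 -0.004] twist -19.038
```

```bash

python3 -m creep '[[-0.2,-0.4,0,-1.3,0.5],[-0.4,-0.8,0,-2.6,0.5],[-0.6,-1.2,0,-3.9,0.5],[-0.7,-1.37,0,-5.2,0.5],[-0.7,-1.37,0,-6.5,0.5]]' >/dev/null
python3 -m creep '[[0,0,0,-1.3,0.5],[0,0,0,-2.6,0.5],[0,0,0,-3.9,0.5],[0,0,0,-5.2,0.5],[0,0,0,-6.5,0.5]]' >/dev/null
python3 -m creep '[[0,0,0,-1.3,0.5],[0,0,0,-2.6,0.5],[0,0,0,-3.9,0.5],[0,0,0,-5.2,0.5],[0,0,0,-6,0.5]]' >/dev/null
python3 st.py 0 0 .5444 .060 .1 2.338
```

```text
t 34.75 p [0.5444 0.0595 0.1533] rot [-3.141 -0.     2.334] F [-0.  -0.1 -0.5] Mz 0.054 sd 0.000 w 0.0424 f 0 q7 0.75 q1 -0.43
 off [0.7 0.2] Mz about screw by r x F 0.054
 rows to target: xyz [0.005 0.006 0.888] twist -0.03
```

```bash

python3 -m creep '[[0,0,0.4,0,0.5],[0,0,0.89,0,0.5],[0,0,0.89,0,0.3],[0,0,0.89,0,0],[0,0,0.89,0,0]]' 60 >/dev/null;python3 e.py
python3 -m creep '[[0,0,0,0,0],[0,0,0,0,0],[0,0,0,0,0]]' >/dev/null; python3 e.py
python3 -m creep '[[0,0,0,0.5,0],[0,0,0,1,0],[0,0,0,1.5,0],[0,0,0,2,0],[0,0,0,2,0]]' >/dev/null; python3 -m creep '[[0,0,0,0,0],[0,0,0,0,0]]' >/dev/null; python3 e.py
```

```text
t 35.38 yaw 2.329 Mz 0.026 tau7 -0.0008 F [ 0.9 -1.6 -0.4] p [0.545  0.0597 0.1008] q7 0.78 w 0.0078 vel7 0.0002
t 35.75 yaw 2.329 Mz 0.003 tau7 0.0066 F [-2.4 -1.5  7.9] p [0.545  0.0597 0.1007] q7 0.78 w 0.0081 vel7 -0.0013
t 36.62 yaw 2.050 Mz 0.163 tau7 -0.1940 F [-0.9  0.1  9. ] p [0.5451 0.0598 0.1007] q7 0.57 w 0.0075 vel7 0.0001
```

```bash

python3 -m creep '[[0,0,0,0.5,0],[0,0,0,1,0],[0,0,0,1.5,0],[0,0,0,2,0],[0,0,0,2.5,0]]' >/dev/null; python3 -m creep '[[0,0,0,0,0],[0,0,0,0,0]]' >/dev/null; python3 e.py;  python3 -m creep '[[0,0,0,0,0]]' >/dev/null; python3 e.py;  python3 -m creep '[[0,0,0,0,0]]' >/dev/null; python3 e.py
```

```text
t 37.50 yaw 1.701 Mz 0.229 tau7 -0.2799 F [1.3 0.2 6.7] p [0.5454 0.0599 0.1007] q7 0.31 w 0.0077 vel7 0.0032
t 37.62 yaw 1.701 Mz 0.277 tau7 -0.2484 F [0.4 0.5 7.3] p [0.5454 0.0599 0.1007] q7 0.31 w 0.0077 vel7 -0.0004
t 37.75 yaw 1.701 Mz 0.226 tau7 -0.2479 F [1.  1.  6.4] p [0.5454 0.0599 0.1007] q7 0.31 w 0.0075 vel7 0.0006
```

```bash

python3 -m creep '[[0,0,0,0.5,0],[0,0,0,1,0],[0,0,0,1.5,0],[0,0,0,1.5,0],[0,0,0,1.5,0]]' >/dev/null; python3 -m creep '[[0,0,0,0,0]]' >/dev/null; python3 e.py;  python3 -m creep '[[0,0,0,0,0]]' >/dev/null; python3 e.py;  python3 -m creep '[[0,0,0,0,0]]' >/dev/null; python3 e.py
```

```text
t 38.50 yaw 1.492 Mz 0.289 tau7 -0.2816 F [1.4 0.2 5.5] p [0.5456 0.06   0.1007] q7 0.15 w 0.0077 vel7 -0.0002
t 38.62 yaw 1.492 Mz 0.289 tau7 -0.2809 F [ 1.  -0.1  5.6] p [0.5456 0.0599 0.1007] q7 0.15 w 0.0077 vel7 0.0011
t 38.75 yaw 1.492 Mz 0.237 tau7 -0.2809 F [1.  0.2 7.2] p [0.5456 0.06   0.1007] q7 0.15 w 0.0080 vel7 0.0018
```

Screw 0 is tight: joint 7 reads 0.281 N m and the turn angle suggests about 0.32, both inside 0.26–0.34. On to screw 2.

```bash

python3 -m creep '[[0,0,0,0,0.5],[0,0,0,0,0.5],[0,0,-0.4,0,0.5],[0,0,-0.9,0,0.5],[0,0,-0.9,0,0.5]]' >/dev/null ; python3 st.py 2 0 .650 -.0175 .155 1.445
```

```text
t 39.38 p [0.5454 0.0598 0.1555] rot [ 3.139e+00 -1.000e-03  1.491e+00] F [ 0.6  0.5 -0.8] Mz -0.054 sd 0.000 w 0.0428 f 0 q7 0.10 q1 -0.61
 off [-102.8   78.1] Mz about screw by r x F -0.155
 rows to target: xyz [-1.145  1.84   0.011] twist 0.33
```

```bash

python3 -m creep '[[-0.4,0.6,0,0.1,0.5],[-0.8,1.2,0,0.3,0.5],[-1.14,1.84,0,0.33,0.5],[-1.14,1.84,0,0.33,0.5],[-1.14,1.84,0,0.33,0.5]]' >/dev/null ; python3 st.py 2 0 .650 -.0175 .1 1.445
```

```text
t 40.00 p [ 0.6484 -0.0171  0.1529] rot [-3.14  -0.     1.445] F [-0.9 -0.1 -0.3] Mz 0.040 sd 0.000 w 0.0428 f 0 q7 0.18 q1 -0.41
 off [0.2 1.2] Mz about screw by r x F 0.041
 rows to target: xyz [-0.003  0.028  0.882] twist -0.001
```

```bash

python3 -m creep '[[0,0.01,0.4,0,0.5],[0,0.02,0.88,0,0.5],[0,0.02,0.88,0,0.3],[0,0.02,0.88,0,0],[0,0.02,0.88,0,0]]' 60 >/dev/null;python3 e.py
python3 -m creep '[[0,0,0,0,0],[0,0,0,0,0],[0,0,0,0,0]]' >/dev/null; python3 e.py
python3 -m creep '[[0,0,0,0.5,0],[0,0,0,1,0],[0,0,0,1.5,0],[0,0,0,2,0],[0,0,0,2,0]]' >/dev/null; python3 -m creep '[[0,0,0,0.5,0],[0,0,0,1,0],[0,0,0,1,0],[0,0,0,1,0],[0,0,0,1,0]]' >/dev/null; python3 e.py
```

```text
t 40.62 yaw 1.445 Mz 0.024 tau7 -0.0089 F [-5.3  1.4  4.8] p [ 0.6503 -0.0171  0.1021] q7 0.21 w 0.0077 vel7 0.0025
t 41.00 yaw 1.445 Mz 0.008 tau7 0.0039 F [-6.3  2.3  9.1] p [ 0.6504 -0.0172  0.102 ] q7 0.21 w 0.0076 vel7 0.0008
t 42.25 yaw 1.027 Mz 0.203 tau7 -0.2321 F [-1.9  0.9  5.8] p [ 0.6509 -0.0174  0.1021] q7 -0.12 w 0.0073 vel7 -0.0010
```

```bash

python3 -m creep '[[0,0,0,0.5,0],[0,0,0,1,0],[0,0,0,1.6,0],[0,0,0,1.6,0],[0,0,0,1.6,0]]' >/dev/null; python3 -m creep '[[0,0,0,0,0]]' >/dev/null; python3 e.py;python3 -m creep '[[0,0,0,0,0]]' >/dev/null; python3 e.py
```

```text
t 43.00 yaw 0.804 Mz 0.299 tau7 -0.2661 F [0.3 0.2 5.8] p [ 0.6511 -0.0176  0.1021] q7 -0.30 w 0.0076 vel7 0.0015
t 43.12 yaw 0.804 Mz 0.277 tau7 -0.2652 F [-0.6  0.2  5.8] p [ 0.6511 -0.0176  0.1021] q7 -0.30 w 0.0078 vel7 -0.0007
```

```bash

python3 -m creep '[[0,0,0,0.5,0],[0,0,0,0.5,0],[0,0,0,0.5,0],[0,0,0,0.5,0]]' >/dev/null; python3 e.py
python3 -m creep '[[0,0,0,0,0.5],[0,0,0,0,0.5],[0,0,-0.4,0,0.5],[0,0,-0.9,0,0.5],[0,0,-0.9,0,0.5]]' >/dev/null ; python3 st.py 1 0 .638 .0725 .155 -.17
```

```text
t 43.62 yaw 0.734 Mz 0.284 tau7 -0.2803 F [ 0.1 -0.9  7.3] p [ 0.6512 -0.0176  0.1021] q7 -0.36 w 0.0075 vel7 -0.0004
t 44.25 p [ 0.6514 -0.0177  0.1571] rot [ 3.14e+00 -2.00e-03  7.33e-01] F [-0.3 -0.6  0. ] Mz -0.021 sd 0.000 w 0.0430 f 0 q7 -0.40 q1 -0.51
 off [ 16.6 -90.4] Mz about screw by r x F -0.055
 rows to target: xyz [ 0.84  -1.266  0.034] twist 6.468
```

Screw 2 is tight at 0.28 N m. On to screw 1.

```bash

python3 -m creep '[[0.3,-0.4,0,1.3,0.5],[0.6,-0.8,0,2.6,0.5],[0.84,-1.27,0,3.9,0.5],[0.84,-1.27,0,5.2,0.5],[0.84,-1.27,0,6.45,0.5]]' >/dev/null ; python3 -m creep '[[0,0,0,0,0.5]]' >/dev/null; python3 st.py 1 0 .638 .0725 .1 -.17
```

```text
t 45.00 p [0.6366 0.073  0.1542] rot [ 3.14e+00  1.00e-03 -1.66e-01] F [ 0.1 -0.5 -0.2] Mz 0.002 sd 0.000 w 0.0423 f 0 q7 -1.27 q1 -0.77
 off [1.8 0.3] Mz about screw by r x F 0.001
 rows to target: xyz [0.025 0.003 0.903] twist 0.026
```

```bash

python3 -m creep '[[0.02,0,0.4,0,0.5],[0.02,0,0.9,0,0.5],[0.02,0,0.9,0,0.3],[0.02,0,0.9,0,0],[0.02,0,0.9,0,0]]' 60 >/dev/null;python3 e.py
python3 -m creep '[[0,0,0,0,0],[0,0,0,0,0],[0,0,0,0,0]]' >/dev/null; python3 e.py
python3 -m creep '[[0,0,0,0.5,0],[0,0,0,1,0],[0,0,0,1.5,0],[0,0,0,2,0],[0,0,0,2,0]]' >/dev/null; python3 -m creep '[[0,0,0,0.5,0],[0,0,0,1,0],[0,0,0,1.5,0],[0,0,0,1.5,0],[0,0,0,1.5,0]]' >/dev/null; python3 -m creep '[[0,0,0,0,0]]' >/dev/null; python3 e.py
```

```text
t 45.62 yaw -0.167 Mz 0.002 tau7 0.0205 F [-0.7 -4.2 -3.4] p [0.6382 0.0721 0.1018] q7 -1.23 w 0.0077 vel7 -0.0019
t 46.00 yaw -0.168 Mz 0.032 tau7 -0.0105 F [-1.  -5.5  5.6] p [0.6383 0.0722 0.1016] q7 -1.23 w 0.0076 vel7 -0.0012
t 47.38 yaw -0.657 Mz 0.255 tau7 -0.2558 F [-2.8 -7.7  5.5] p [0.6381 0.0717 0.1016] q7 -1.65 w 0.0080 vel7 0.0005
```

```bash

python3 -m creep '[[0,0.02,0,0.5,0],[0,0.02,0,1,0],[0,0.02,0,1,0],[0,0.02,0,1,0],[0,0.02,0,1,0]]' >/dev/null; python3 e.py;python3 -m creep '[[0,0,0,0,0]]' >/dev/null; python3 e.py
```

```text
t 48.00 yaw -0.796 Mz 0.289 tau7 -0.2657 F [ 0.2 -5.   5.6] p [0.6378 0.0713 0.1016] q7 -1.77 w 0.0076 vel7 0.0015
t 48.12 yaw -0.796 Mz 0.258 tau7 -0.2690 F [-0.6 -5.6  5.8] p [0.6378 0.0714 0.1016] q7 -1.77 w 0.0077 vel7 -0.0015
```

```bash

python3 -m creep '[[0,0,0,0.4,0],[0,0,0,0.4,0],[0,0,0,0.4,0],[0,0,0,0.4,0]]' >/dev/null; python3 e.py
python3 -m creep '[[0,0,0,0,0.5],[0,0,0,0,0.5],[0,0,-0.4,0,0.5],[0,0,-0.9,0,0.5],[0,0,-0.9,0,0.5]]' >/dev/null ; python3 st.py 3 0 .5597 -.032 .155 -.395
```

```text
t 48.62 yaw -0.852 Mz 0.255 tau7 -0.2810 F [ 0.2 -5.3  5.6] p [0.6378 0.0713 0.1017] q7 -1.82 w 0.0080 vel7 0.0008
t 49.25 p [0.6384 0.0716 0.1585] rot [-3.138e+00 -2.000e-03 -8.520e-01] F [-0.7  0.1 -0.1] Mz -0.027 sd 0.000 w 0.0425 f 0 q7 -1.86 q1 -0.81
 off [ 81.2 103.3] Mz about screw by r x F 0.051
 rows to target: xyz [0.435 2.124 0.053] twist -3.272
```

Screw 1 is tight at 0.28 N m. On to screw 3.

```bash

python3 -m creep '[[0.15,0.7,0,-1.2,0.5],[0.3,1.4,0,-2.4,0.5],[0.43,2.12,0,-3.27,0.5],[0.43,2.12,0,-3.27,0.5],[0.43,2.12,0,-3.27,0.5]]' >/dev/null; python3 -m creep '[[0,0,0,0,0.5]]' >/dev/null; python3 st.py 3 0 .5597 -.032 .1 -.395
```

```text
t 50.00 p [ 0.5592 -0.0306  0.155 ] rot [ 3.141 -0.    -0.395] F [-0.2  0.1 -0.4] Mz -0.036 sd 0.000 w 0.0430 f 0 q7 -1.24 q1 -0.70
 off [2.  1.1] Mz about screw by r x F -0.035
 rows to target: xyz [0.017 0.018 0.916] twist 0.004
```

```bash

python3 -m creep '[[0.02,0.01,0.4,0,0.5],[0.02,0.01,0.91,0,0.5],[0.02,0.01,0.91,0,0.3],[0.02,0.01,0.91,0,0],[0.02,0.01,0.91,0,0]]' 60 >/dev/null;python3 e.py
python3 -m creep '[[0,0,0,0,0],[0,0,0,0,0],[0,0,0,0,0]]' >/dev/null; python3 e.py
python3 -m creep '[[0,0,0,0.5,0],[0,0,0,1,0],[0,0,0,1.5,0],[0,0,0,2,0],[0,0,0,2,0]]' >/dev/null; python3 -m creep '[[0,0,0,0.5,0],[0,0,0,1,0],[0,0,0,1.7,0],[0,0,0,1.7,0],[0,0,0,1.7,0]]' >/dev/null; python3 -m creep '[[0,0,0,0,0]]' >/dev/null; python3 e.py
```

```text
t 50.62 yaw -0.395 Mz 0.015 tau7 -0.0197 F [-0.7 -0.5  2. ] p [ 0.5599 -0.0325  0.1014] q7 -1.18 w 0.0078 vel7 0.0034
t 51.00 yaw -0.395 Mz -0.057 tau7 0.0078 F [-1.4  0.5  7.8] p [ 0.56   -0.0325  0.1013] q7 -1.18 w 0.0075 vel7 -0.0012
t 52.38 yaw -0.912 Mz 0.230 tau7 -0.2335 F [-2.8 -2.1  8.3] p [ 0.5597 -0.0329  0.1013] q7 -1.61 w 0.0076 vel7 -0.0016
```

```bash

python3 -m creep '[[0,0,0,0.5,0],[0,0,0,1,0],[0,0,0,1.7,0],[0,0,0,1.7,0],[0,0,0,1.7,0]]' >/dev/null;python3 -m creep '[[0,0,0,0,0]]' >/dev/null; python3 e.py
```

```text
t 53.12 yaw -1.149 Mz 0.305 tau7 -0.2714 F [-4.  -2.9  9.4] p [ 0.5595 -0.033   0.1013] q7 -1.82 w 0.0078 vel7 0.0011
```

```bash

python3 -m creep '[[0,0,0,0,0.5],[0,0,0,0,0.5],[0,0,-0.4,0,0.5],[0,0,-1,0,0.5],[0,0,-1.7,0,0.5]]' >/dev/null ; python3 -m creep '[[0,0,0,0,0.5],[0,0,0,0,0.5]]' >/dev/null; python3 e.py; python3 -c "
from workcell import bot; print(bot.job_done())"
```

```text
t 54.00 yaw -1.149 Mz -0.065 tau7 -0.0512 F [ 0.4  0.6 -0.6] p [ 0.5594 -0.0321  0.2021] q7 -1.92 w 0.0428 vel7 0.0012
the job is handed in; nothing more can be done
None
```

I tightened the screws crosswise (0, 2, 1, 3), first snug at about 0.2 N m, then tight at 0.27–0.28 N m by joint 7's torque and about 0.32–0.33 by turn angle; I let go and handed in at 54 s, with the verdict not shown.

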